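# Clamp a flat bar: back the wing knob to its click, then run it down

## Task

Clamp the flat bar in the strap clamp. First slide the bar lengthwise under the strap's nose until its end is square against the clamp block; then, without lifting the wing knob off, turn it backwards (anticlockwise from above) under light downward pressure until you feel it drop into its thread, and only then turn it forwards (clockwise) until the bar is held tight. Go by feel and force nothing, let go of everything, and leave the nut, marker and tape measure where they lie.

Things in the scene. Friction and masses are not known exactly. Their poses are not given: they have to be found in the camera images.
- clamp: Dark steel strap clamp fixed to the table: block 50 mm wide (local x), 68 mm long (local y -33 to +35 mm), 24 mm high, with a bolted flange 100 mm wide (y -1 to +33 mm), 9 mm high, bolt heads to 15 mm. Origin on the table under the stud's axis, z up. The throat looks along its -y. With strap and knob it is 110 mm high at the start.
- stop_face (a point): Middle of the clamp block's flat front face (clamp y = -33 mm), the stop for the bar, 6 mm above the table; axes as the clamp's. A bar that is home has its centre 55 mm from here along the clamp's -y.
- strap: Bright steel strap above the block, a plate 44 mm wide, 98 mm long (clamp y -58 to +40 mm), 8 mm thick, top at z = 40 mm, slides up and down only, held up by springs (4.5 N, 0.5 N/mm). The knob presses it down onto the bar. Origin and axes as the clamp's; sinks with the strap.
- nose_foot (a point): Middle of the brass pad under the strap's nose (nose 26 mm wide, 14 mm long, clamp y -55 to -41 mm), 13.5 mm above the table until the knob presses the strap down: the 12 mm bar slides under it with 1.5 mm to spare. The pad is sprung, 10 N/mm.
- knob: Loose wing knob, 63 mm tall, 0.1 to 0.2 kg, set on the stud: steel skirt 49 mm in diameter, 24 mm high, black cap to 30 mm, and on it an upright grip bar (wings). Origin: centre of the skirt's underside, z up. At the start it rests on top of the thread, origin 47 mm above the table, not engaged. It has 1.5 mm of side play.
- knob_grip (a point): Middle of the knob's grip bar, 54 mm above the knob's origin, axes as the knob's. The bar is 14 mm thick across its flats (local y), 52 mm long (local x), from 30 mm (top of the cap) to 63 mm above the knob's origin. Grip it with 20 to 30 N and let the hand follow it down. More than about 0.5 N m spoils the thread.
- thread_axis (a point): On the stud's axis, 47 mm up. Right-hand thread, blunt start at an unknown angle: forwards it first only jams; backwards (anticlockwise from above) 5 to 75 degrees, pressed down with 4 N, it drops 7 mm onto the strap; just beyond is a stop. Then forwards: bites in about 15 degrees, meets the bar near 45, turns on lightly and ends about 30 later at a stop, bar tight; let go at 0.25 to 0.4 N m.
- bar: Plain aluminium flat bar, 30 x 110 x 12 mm, loose, flat on the table in front of the throat; origin at the centre of its underside, long axis its local y. Starts 37 to 60 mm short of the stop, up to 15 mm aside and 0.2 rad askew. Grip it across the 30 mm near the end away from the clamp; it slides on the table.
- nut: Dark hex nut, 30 mm across flats, 16 mm high, loose bystander; origin at the centre of its underside. Leave it alone.
- paint_marker: White paint marker with black cap, 138 mm long, 19 mm thick, lying down, loose bystander; origin under its middle, long axis local y. Leave it alone.
- tape: Yellow and black tape measure, 70 x 82 x 32 mm, loose bystander; origin under its middle. Leave it alone.
There are look-alikes about, which are no part of the job. Leave any orange or pink look-alike of the bar alone.

How it is judged:
On the way, in this order (a step that is already met when the one before it is completed fails the run):
1. the bar lies under the nose, its end square against the stop face (y of bar in the frame of clamp between -0.0915 and -0.085 m and x of bar in the frame of clamp between -0.012 and 0.012 m and angle between the y axis of bar and the y axis of clamp, either way round below 0.1 rad and height (world z) of bar below 0.003 m and contact force between strap and bar below 2 N), for 0.2 s.
2. the knob, turned back, has dropped into its thread, upright on the stud (z of knob in the frame of clamp below 0.0425 m and angle between knob's own z axis and vertical below 0.12 rad and horizontal distance between knob and clamp below 0.005 m), for 0.2 s.
At the end, for the whole second after the job is handed in: The bar lies flat with its end within 3 mm of the stop face, within 12 mm of the clamp's centre line and 0.1 rad of square; the strap presses it with more than 4 N; the knob is in its thread on the stud, upright, its origin 34.5 to 39.8 mm above the table; all at rest and let go (y of bar in the frame of clamp between -0.0915 and -0.085 m and x of bar in the frame of clamp between -0.012 and 0.012 m and angle between the y axis of bar and the y axis of clamp, either way round below 0.1 rad and height (world z) of bar below 0.003 m and angle between knob's own z axis and vertical below 0.12 rad and horizontal distance between knob and clamp below 0.005 m and z of knob in the frame of clamp between 0.0345 and 0.0398 m and contact force between strap and bar above 4 N and angular speed of knob below 0.1 rad/s and linear speed of bar below 0.01 m/s); the robot touches nothing.
It fails at once if the nut, the marker or the tape measure is moved more than 15 mm (distance of any of nut, paint_marker, tape from where it was at the start of the episode above 0.015 m).
It fails at once if the knob is lifted off the stud (z of knob in the frame of clamp above 0.062 m).
It fails at once if the thread is forced: knob and clamp press on one another with more than 40 N before the strap is pressed down, or 120 N after ((contact force between knob and clamp above 40 N and z of knob in the frame of clamp above 0.0395 m) or contact force between knob and clamp above 120 N).
It fails at once if the bar is rammed or crushed: more than 40 N between bar and clamp (contact force between bar and clamp above 40 N).
It also fails if it takes over 72 s, if anything falls off the work surface, if the arm or the gripper's body presses on something with over 40 N, if the wrist force passes 120 N, or if a joint passes its speed limit or range.

## Robot

A 7-joint arm with a two-finger parallel gripper is mounted at the origin on a cart in front of the work surface, level with it; the furniture and walls round the work are solid. World frame = base frame: x ahead of the robot, y to its left, z up, the work surface at z = 0. Lengths are in m, angles in rad, forces in N, time in s.
With the tool pointing down it reaches from about 0.425 to 0.925 m from the base axis. Payload 6.8 kg.
Tool frame: the origin (TCP) lies at the very end of the fingers, on their centre line; the grasp point (between the pads) lies 19 mm behind it; z points along the fingers, y is the line along which they close (so a half turn about z gives the same grasp; the last joint's range is limited). The gripper opens to 85 mm and grips with 20 to 120 N. Pads are 22 mm wide; open, the fingers measure 114 mm over their backs; the gripper's body (76 mm by 85 mm) begins 54 mm behind the grasp point. The pads swing forward as they close: fully open they stand 13 mm farther back than shut.
Start: joints at [-1.437, 0.477, 0.022, 1.555, -0.011, 1.109, -0.083], TCP at [0.162, 0.655, 0.231] pointing down, gripper open.
Joint ranges: [-2.96, 2.96], [-0.34, 2.1], [-1.41, 1.46], [0.24, 2.44], [-1.37, 4.51], [0.17, 1.92], [-2.96, 2.96]. Speed limits (rad/s): [2.39, 2.39, 3.14, 3.14, 3.14, 3.14, 3.14].

## Interface

Orientations are given as a unit quaternion [w, x, y, z].
In Python, from station import bot gives the robot as it stands. The module is installed in compiled form; this text tells all that it offers.
- The arm moves only by the shell command python3 -m jog 'ROWS' [OPENING] [FORCE]. ROWS is JSON, a list of rows, each a list of 4 numbers: the shift along the tool's x, y, z in cm, then the turn about the tool's z in rad. In form: [[x, y, z, spin], ...]. A call has 1 to 20 rows; each row is the pose to reach, as a shift and turn from the pose commanded when the call began, along the tool's axes at that moment; what a row does not reach only later rows make up. A row lasts 1/12 s, in which the tool goes at most 41.7 mm and 7.16 degrees, less where a joint would pass 70% of its speed; a pose out of reach is approached as far as the arm can. A call with a gripper value outside its range is refused whole. OPENING is the closure, from -1 (fully open) to 1 (shut), set as the call begins (- or left out, the last holds). The fingers move at their own pace and stop on an object; FORCE is the grip in N (left out, the last holds). Time passes only in rows, so rows that repeat a pose let the fingers close. It gives the time, the measured TCP pose, the force, the opening and the grip force at its end, in the units of the state.
- bot.get_obs(): the state, without advancing time (a new reading comes with each control period).
- bot.read_camera(name): name is "scene" or "top" or "wrist"; returns a dict with "pixels" (400x640x3 uint8, red, green, blue), "depth" (400x640 float32, m along the optical axis (not along the pixel's ray), 0 where there is no reading), "fovy" (degrees; the focal length in pixels is half the picture's height over the tangent of half this angle, whatever the lens; pixels are square), "cx", "cy" (the principal point, pixels), "distortion" ([k1, k2, p1, p2, k3] as OpenCV has them; the pictures are not rectified), "pose" (4x4, takes a point from camera to world coordinates). Camera axes: x right, y down, z forward; pixel columns grow to the right and rows downward; lengths in m; the calibration is good to about 2 mm. A picture is of the moment at which its call begins.
- bot.hand_in(): hands the job in; it is judged then, once.
The state is a dict: "t": time; "q": joint angles; "joint_vel": joint speeds; "joint_torque": joint torques, N m; "eef_pos": TCP position; "tool_rot": TCP orientation; "contact_force": force on the tool from outside, world axes, zero at the start; "torque": the same for the moment, N m; "gripper_width": opening from 0.0 (shut) to 1.0 (fully open); "grasp_force": force on a finger pad.
Only numpy, scipy, OpenCV 4.12 (cv2) and the standard library are available. Lean on these libraries where they do the work, as an engineer would, in place of code of your own. Each camera call takes 0.05 s, during which the arm holds its last target. There are 200 camera calls.

## Working session

There is one attempt and no reset: what is moved stays moved. The work goes in short steps, Python scripts to look and compute and a shell command to move; the robot and the scene stay as the last step left them, time stands still between calls to the robot, and variables do not carry over. Pictures are saved under pics/ and viewed, at most 10 in all, crops included, and the job is handed in when it is done.

```bash
mkdir -p pics
cat > h.py <<'E'
import numpy as np, cv2, pickle
from station import bot
def shot(n,save=None):
    c=bot.read_camera(n)
    if save:
        cv2.imwrite(f'pics/{save}.png',cv2.cvtColor(c['pixels'],cv2.COLOR_RGB2BGR)); pickle.dump(c,open(f'pics/{save}.pkl','wb'))
    return c
def load(s): return pickle.load(open(f'pics/{s}.pkl','rb'))
def K(c):
    f=c['pixels'].shape[0]/2/np.tan(np.radians(c['fovy'])/2); return np.array([[f,0,c['cx']],[0,f,c['cy']],[0,0,1.]])
def rays(c,uv):
    p=cv2.undistortPoints(np.array(uv,float).reshape(-1,1,2),K(c),np.array(c['distortion'],float)).reshape(-1,2)
    T=np.array(c['pose']); return T[:3,3],np.c_[p,np.ones(len(p))]@T[:3,:3].T
def onz(c,uv,z):
    o,d=rays(c,uv); return o+d*((z-o[2])/d[:,2])[:,None]
def depthpt(c,uv):
    o,d=rays(c,uv); uv=np.array(uv,int).reshape(-1,2); return o+d*c['depth'][uv[:,1],uv[:,0]][:,None]
def tri(c1,p1,c2,p2):
    o1,d1=rays(c1,[p1]);o2,d2=rays(c2,[p2]);d1=d1[0];d2=d2[0]
    s=np.linalg.lstsq(np.c_[d1,-d2],o2-o1,rcond=None)[0]
    a=o1+s[0]*d1;b=o2+s[1]*d2; return (a+b)/2,np.linalg.norm(a-b)
E
python3 - <<'E'
from h import *
a=shot('top','top0');b=shot('scene','scene0');w=shot('wrist','wrist0')
for c in(a,b,w):print(c['fovy'],c['distortion'],np.round(c['pose'],3).tolist())
o=bot.get_obs();print({k:np.round(v,3).tolist() for k,v in o.items()})
cv2.imwrite('pics/m0.png',cv2.cvtColor(np.vstack([cv2.resize(x['pixels'],(480,300)) for x in (w,b)]),cv2.COLOR_RGB2BGR))
E
```

```text
48.21086405564621 [-0.11024401  0.          0.          0.          0.        ] [[-0.003, -0.992, 0.127, 0.496], [-1.0, 0.006, 0.025, -0.012], [-0.026, -0.127, -0.992, 1.109], [0.0, 0.0, 0.0, 1.0]]
42.575181781845686 [-0.09328752  0.          0.          0.          0.        ] [[-0.777, -0.441, 0.45, 0.22], [-0.63, 0.542, -0.556, 0.552], [0.001, -0.715, -0.699, 0.793], [0.0, 0.0, 0.0, 1.0]]
67.04540081191928 [0.00314423 0.         0.         0.         0.        ] [[0.239, 0.938, 0.25, 0.098], [0.971, -0.23, -0.065, 0.671], [-0.003, 0.258, -0.966, 0.372], [0.0, 0.0, 0.0, 1.0]]
{'t': 0.15, 'q': [-1.437, 0.478, 0.022, 1.556, -0.011, 1.109, -0.083], 'joint_vel': [-0.0, -0.001, 0.0, -0.002, -0.001, 0.0, -0.001], 'joint_torque': [0.003, -59.693, 1.61, -28.149, 0.013, 0.006, -0.0], 'eef_pos': [0.162, 0.655, 0.231], 'tool_rot': [-0.0, 0.121, 0.993, -0.001], 'contact_force': [0.336, 0.569, 0.888], 'torque': [0.037, 0.02, -0.016], 'grasp_force': 0.0, 'gripper_width': 1.0}
```

View pics/top0.png

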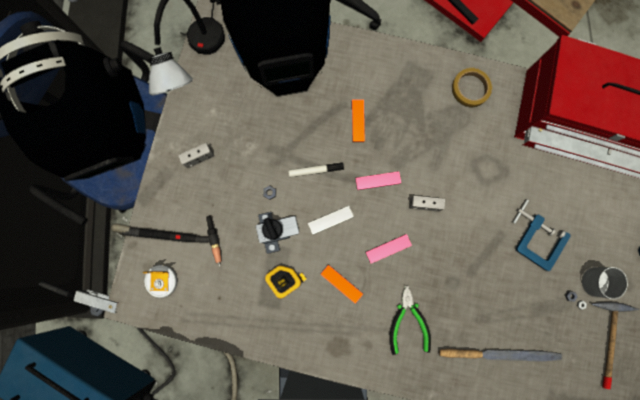

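View pics/m0.png

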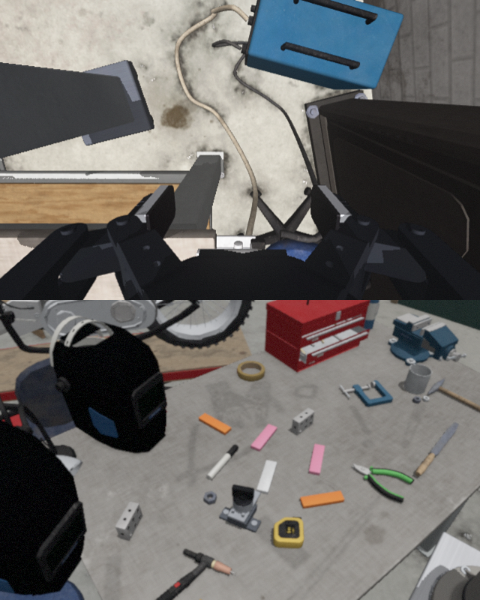

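The top view shows the clamp with knob at about (272,230) and the aluminium-white bar at (331,220) in front of its nose. The look-alikes are orange (358,120) and (341,284) and pink (378,180) and (388,249). The grey blocks (196,155) and (427,202) have holes. Only the white bar at (331,220) is plain and in front of the throat, so I'll confirm it in a crop.

Run:
```python
from h import *
a=load('top0');b=load('scene0')
ca=cv2.resize(a['pixels'][150:310,235:405],None,fx=3.4,fy=3.4,interpolation=cv2.INTER_CUBIC)
cb=cv2.resize(b['pixels'][180:380,240:440],None,fx=2.72,fy=2.72,interpolation=cv2.INTER_CUBIC)
# scene crop saved separately alongside
h=min(len(ca),len(cb));im=np.hstack([ca[:h],cb[:h]]);im=cv2.resize(im,(800,int(h*800/im.shape[1])))
cv2.imwrite('pics/crop1.png',cv2.cvtColor(im,cv2.COLOR_RGB2BGR))
for n,c,z,roi in(('top',a,.012,(300,200,365,240)),('scene',b,.012,(330,200,400,270))):
    hsv=cv2.cvtColor(c['pixels'],cv2.COLOR_RGB2HSV);m=((hsv[...,2]>185)&(hsv[...,1]<50)).astype(np.uint8)
    M=np.zeros_like(m);x0,y0,x1,y1=roi;M[y0:y1,x0:x1]=m[y0:y1,x0:x1]
    cs,_=cv2.findContours(M,0,1);k=max(cs,key=cv2.contourArea)
    P=onz(c,k.reshape(-1,2),z)
    r=cv2.minAreaRect((P[:,:2]*1000).astype(np.float32));print(n,cv2.contourArea(k),cv2.minAreaRect(k),r)
    p=cv2.minAreaRect(k)[0];print(depthpt(c,[p]))
# clamp by depth: points above the table in the region
P=depthpt(a,np.stack(np.meshgrid(np.arange(240,310),np.arange(195,265)),-1).reshape(-1,2))
for lo,hi in((.03,.05),(.1,.12),(.07,.09)):
    s=P[(P[:,2]>lo)&(P[:,2]<hi)]
    if len(s)>5: print(lo,len(s),np.median(s[:,2]),cv2.minAreaRect((s[:,:2]*1000).astype(np.float32)))
t=depthpt(a,[(331,250),(300,200),(320,190)]);print(t)
```

```text
top 490.0 ((330.3406677246094, 219.75975036621094), (12.078841209411621, 45.162818908691406), 67.06790161132812) ((593.7584228515625, -26.687759399414062), (29.78736686706543, 111.2637939453125), 22.713655471801758)
[[ 0.593609   -0.02661909  0.01310012]]
scene 536.5 ((355.79998779296875, 234.1000213623047), (14.862703323364258, 41.42583465576172), 18.43494987487793) ((594.4586181640625, -26.15155792236328), (29.558773040771484, 109.25413513183594), 22.519977569580078)
[[ 0.59422939 -0.0253864   0.0108801 ]]
0.03 396 0.039957679545251645 ((569.3176879882812, 102.51791381835938), (44.192535400390625, 96.85384368896484), 13.904412269592285)
0.1 142 0.1092274896044807 ((567.3662719726562, 112.12672424316406), (52.05598831176758, 14.250649452209473), 25.112218856811523)
0.07 207 0.07674537581536556 ((566.94677734375, 111.9081039428711), (47.017677307128906, 45.943763732910156), 45.30509567260742)
[[ 5.19778565e-01 -2.79072034e-02 -9.25086746e-05]
 [ 6.45084096e-01  4.89453415e-02 -1.78737082e-03]
 [ 6.69929208e-01 -1.39982090e-03 -3.37042674e-04]]
```

View pics/crop1.png

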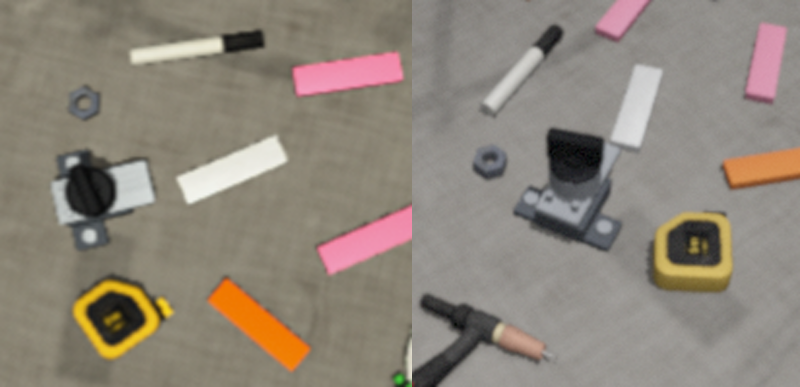

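The crop confirms it: the plain white bar lies in front of the nose. It is about 52 mm short, 7 mm aside and 0.15 rad askew. I'm moving above its far end now.

```bash
python3 -m jog '[[-60,-58,0,0.93],[-60,-58,0,0.93],[-60,-58,0,0.93],[-60,-58,0,0.93],[-60,-58,0,0.93],[-60,-58,0,0.93],[-60,-58,0,0.93],[-60,-58,0,0.93],[-60,-58,0,0.93],[-60,-58,0,0.93],[-60,-58,0,0.93],[-60,-58,0,0.93],[-60,-58,0,0.93],[-60,-58,0,0.93],[-60,-58,0,0.93],[-60,-58,0,0.93],[-60,-58,0,0.93],[-60,-58,0,0.93],[-60,-58,0,0.93],[-60,-58,0,0.93]]' -1 40
python3 -c "
from h import *
print(np.round(bot.get_obs()['q'],3))"
```

```text
t: 1.82
eef_pos: [0.6053, -0.0521, 0.2311]
tool_rot: [-0.0, 0.553, 0.833, 0.0]
contact_force: [1.0, 1.1, 0.2]
gripper_width: 1.002
grasp_force: 0.0
[-0.439  0.405  0.561  1.753 -0.243  1.054  0.606]
```

```bash
cat >> h.py <<'E'
def tool():
    from scipy.spatial.transform import Rotation as R
    o=bot.get_obs();w,x,y,z=o['tool_rot'];return np.array(o['eef_pos']),R.from_quat([x,y,z,w]).as_matrix()
def bright(c,v=185):
    hsv=cv2.cvtColor(c['pixels'],cv2.COLOR_RGB2HSV);return ((hsv[...,2]>v)&(hsv[...,1]<50)).astype(np.uint8)
E
python3 - <<'E'
from h import *
w=shot('wrist','wrist1')
P=depthpt(w,np.stack(np.meshgrid(np.arange(640),np.arange(400)),-1).reshape(-1,2)).reshape(400,640,3)
for n,lo,hi in(('bar',.009,.016),('strap',.036,.043),('kn',.1,.115)):
    m=((P[...,2]>lo)&(P[...,2]<hi)).astype(np.uint8)
    for k in cv2.findContours(m,0,1)[0]:
        if cv2.contourArea(k)>600:
            q=P[k[:,0,1],k[:,0,0]];print(n,cv2.contourArea(k),cv2.minAreaRect(k)[0],cv2.minAreaRect((q[:,:2]*1000).astype(np.float32)))
E
```

```text
bar 1064.5 (479.60003662109375, 274.8000183105469) ((846.6098022460938, -93.52037048339844), (29.645736694335938, 111.46592712402344), 86.19517517089844)
bar 1663.5 (357.20892333984375, 263.4127502441406) ((691.20263671875, -143.67202758789062), (30.427026748657227, 110.83937072753906), 8.328605651855469)
bar 1518.5 (229.34654235839844, 230.96534729003906) ((521.9365234375, -165.16322326660156), (30.25457763671875, 109.79805755615234), 23.629470825195312)
bar 2802.0 (86.3158950805664, 202.55943298339844) ((351.3438720703125, -209.78152465820312), (161.3363800048828, 101.85684204101562), 5.804538726806641)
bar 2258.0 (323.5, 149.5) ((593.0292358398438, -24.07818603515625), (29.660120010375977, 109.66905975341797), 23.35685920715332)
bar 2467.5 (191.27293395996094, 118.86747741699219) ((436.84686279296875, -49.998619079589844), (110.37812805175781, 30.36505126953125), 49.85477066040039)
bar 736.5 (436.5, 46.0) ((661.8909912109375, 127.33329772949219), (33.528175354003906, 29.816951751708984), 57.67085266113281)
strap 1754.5 (346.4698181152344, 49.99433898925781) ((574.2674560546875, 80.3557357788086), (43.84715270996094, 48.238346099853516), 13.18074893951416)
```

View pics/wrist1.png

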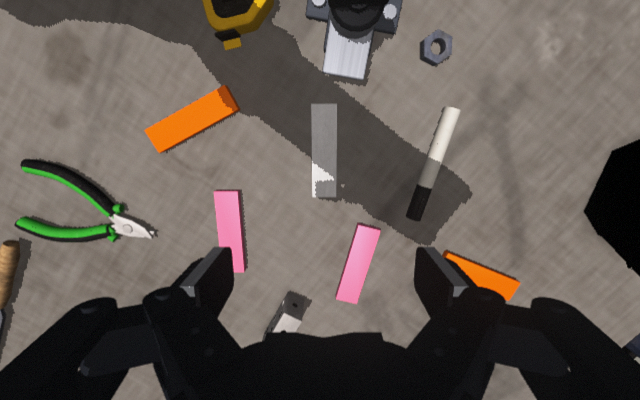

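The wrist picture shows the bar at (324,150), shaded, and the strap nose at (346,70), agreeing with the other views; depth puts the tops at 12 and 40 mm. Next I descend and grip the far end.

```bash
python3 -m jog '[[-0.6,0,10,0.01],[-0.6,0,14,0.01],[-0.6,0,18,0.01],[-0.6,0,20,0.01],[-0.6,0,21,0.01],[-0.6,0,22,0.01],[-0.6,0,22.4,0.01],[-0.6,0,22.7,0.01],[-0.6,0,22.7,0.01],[-0.6,0,22.7,0.01]]' -1 30
python3 -m jog '[[0,0,0,0],[0,0,0,0],[0,0,0,0],[0,0,0,0],[0,0,0,0],[0,0,0,0],[0,0,0,0],[0,0,0,0],[0,0,0,0],[0,0,0,0]]' 1 30
```

```text
t: 2.7
eef_pos: [0.6088, -0.0561, 0.0066]
tool_rot: [0.002, 0.557, 0.83, 0.001]
contact_force: [-0.1, 0.6, 0.2]
gripper_width: 1.0
grasp_force: 0.0
t: 3.53
eef_pos: [0.6073, -0.0559, 0.0048]
tool_rot: [0.0, 0.557, 0.83, 0.0]
contact_force: [-1.2, 1.3, 6.2]
gripper_width: 0.339
grasp_force: 29.9
```

```bash
python3 -m jog '[[0.4,0.1,0,0.03],[0.8,0.2,0,0.06],[1.2,0.3,0,0.09],[1.6,0.4,0,0.12],[2,0.4,0,0.15],[2.4,0.4,0,0.15],[2.65,0.43,0,0.15],[2.65,0.43,0,0.15],[2.65,0.43,0,0.15],[2.65,0.43,0,0.15]]' - 30
python3 - <<'E'
from h import *
w=shot('wrist','wrist2');t=shot('top','top2');s=shot('scene','scene2')
p,R=tool();print(p,R[:,0])
for n,c in(('w',w),('t',t),('s',s)):
    uv=np.stack(np.meshgrid(np.arange(640),np.arange(400)),-1).reshape(-1,2)
    P=depthpt(c,uv).reshape(400,640,3)
    for nm,lo,hi in(('bar',.008,.016),('strap',.036,.044),('kn',.105,.115)):
        near=(abs(P[...,0]-.585)<.07)&(abs(P[...,1]-.05)<.14)
        m=((P[...,2]>lo)&(P[...,2]<hi)&near).astype(np.uint8)
        for k in cv2.findContours(m,0,1)[0]:
            if cv2.contourArea(k)>60:
                q=P[k[:,0,1],k[:,0,0]];print(n,nm,cv2.contourArea(k),cv2.minAreaRect(k)[0],cv2.minAreaRect((q[:,:2]*1000).astype(np.float32)))
E
```

```text
t: 4.37
eef_pos: [0.6015, -0.0299, 0.0048]
tool_rot: [0.0, 0.617, 0.787, 0.0]
contact_force: [0.9, -2.2, 6.9]
gripper_width: 0.339
grasp_force: 30.3
[ 0.60147081 -0.02993276  0.00482789] [-2.37483645e-01  9.71391514e-01 -2.12546178e-04]
w bar 15277.0 (323.5, 178.0) ((593.454833984375, 3.8572769165039062), (41.86487579345703, 110.2210693359375), 11.957063674926758)
w strap 437.0 (367.437744140625, 288.9961242675781) ((618.0345458984375, -24.997222900390625), (6.718631744384766, 22.955856323242188), 12.656937599182129)
w strap 431.5 (278.7257080078125, 289.01373291015625) ((584.0180053710938, -33.639488220214844), (6.716435432434082, 23.756633758544922), 14.514092445373535)
w strap 5965.0 (324.5, 23.0) ((578.5603637695312, 63.18214416503906), (44.00933837890625, 13.193559646606445), 13.456287384033203)
w kn 60.5 (407.0, 396.5) ((610.1564331054688, -7.04412841796875), (5.175083160400391, 1.492082953453064), 10.972790718078613)
t bar 99.0 (271.12158203125, 246.729736328125) ((527.8599853515625, 119.48345947265625), (23.714567184448242, 34.1346549987793), 9.816642761230469)
t strap 71.0 (
[... 661 characters left out ...]
-7.282951354980469), (44.21357345581055, 89.31082153320312), 5.185345649719238)
s strap 264.5 (320.1288146972656, 281.3350524902344) ((564.011474609375, 126.16875457763672), (44.422218322753906, 52.55918884277344), 12.764609336853027)
s strap 83.0 (339.9000549316406, 263.70001220703125) ((561.4721069335938, 74.00618743896484), (16.424222946166992, 41.91225814819336), 11.617183685302734)
s kn 187.5 (323.94232177734375, 251.78846740722656) ((566.6473388671875, 112.9144058227539), (51.465003967285156, 15.945013046264648), 23.384836196899414)
s kn 170.5 (362.8459167480469, 202.05056762695312) ((584.3231201171875, -24.517776489257812), (102.79798889160156, 24.495935440063477), 25.699193954467773)
```

View pics/wrist2.png

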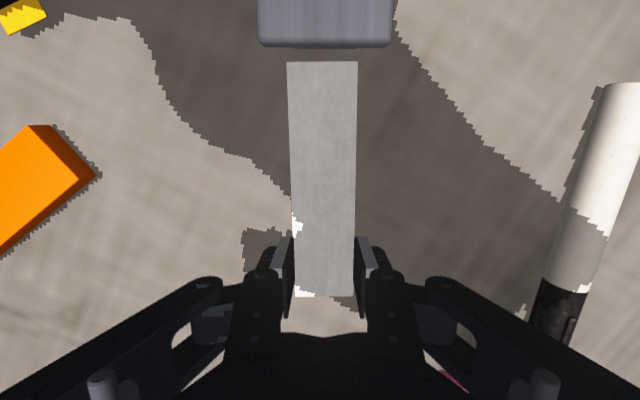

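The bar (columns 290–357) lies in line with the strap nose (columns 258–392), and both yaws are about 13.5°. Now I slide it in, finishing by feel.

```bash
python3 -m jog '[[0.3,0,0,0],[0.7,0,0,0],[1.1,0,0,0],[1.5,0,0,0],[1.8,0,0,0],[2.0,0,0,0],[2.1,0,0,0],[2.1,0,0,0],[2.1,0,0,0]]'
python3 -m jog '[[0.05,0,0,0],[0.1,0,0,0],[0.15,0,0,0],[0.2,0,0,0],[0.2,0,0,0],[0.2,0,0,0]]'
python3 -m jog '[[0.05,0,0,0],[0.1,0,0,0],[0.1,0,0,0],[0.1,0,0,0]]'
```

```text
t: 5.27
eef_pos: [0.5965, -0.0098, 0.0048]
tool_rot: [0.001, 0.618, 0.786, 0.0]
contact_force: [0.4, -2.5, 5.9]
gripper_width: 0.338
grasp_force: 30.3
t: 5.77
eef_pos: [0.5961, -0.0082, 0.0048]
tool_rot: [0.001, 0.618, 0.786, 0.0]
contact_force: [0.4, -3.6, 6.3]
gripper_width: 0.339
grasp_force: 30.3
t: 6.1
eef_pos: [0.5958, -0.0073, 0.0048]
tool_rot: [0.001, 0.618, 0.786, 0.0]
contact_force: [1.1, -3.6, 5.8]
gripper_width: 0.342
grasp_force: 30.3
```

```bash
python3 -m jog '[[0.05,0,0,0],[0.1,0,0,0],[0.1,0,0,0],[0.1,0,0,0]]'
python3 -m jog '[[0.05,0,0,0],[0.1,0,0,0],[0.1,0,0,0],[0.1,0,0,0]]'
python3 -m jog '[[0.05,0,0,0],[0.1,0,0,0],[0.1,0,0,0],[0.1,0,0,0]]'
```

```text
t: 6.43
eef_pos: [0.5956, -0.0063, 0.0048]
tool_rot: [0.001, 0.618, 0.786, 0.0]
contact_force: [1.0, -2.8, 5.9]
gripper_width: 0.334
grasp_force: 30.3
t: 6.77
eef_pos: [0.5955, -0.0056, 0.0048]
tool_rot: [0.001, 0.618, 0.786, 0.0]
contact_force: [1.4, -3.7, 5.5]
gripper_width: 0.337
grasp_force: 30.3
t: 7.1
eef_pos: [0.5954, -0.0056, 0.0048]
tool_rot: [0.002, 0.618, 0.786, -0.0]
contact_force: [1.9, -5.7, 4.0]
gripper_width: 0.337
grasp_force: 30.2
```

Contact is felt: the motion stops at y = -5.6 mm, as predicted, with the force rising. I release and rise.

```bash
python3 -m jog '[[0,0,0,0],[0,0,0,0],[0,0,0,0],[0,0,0,0],[0,0,0,0],[0,0,0,0],[0,0,-2,0],[0,0,-5,0],[0,0,-9,0],[0,0,-13,0],[0,0,-17,0],[-3,0,-20,0],[-3,0,-20,0],[-3,0,-20,0]]' -1 25
python3 - <<'E'
from h import *
w=shot('wrist','wrist3');t=shot('top','top3');s=shot('scene','scene3')
p,R=tool();print(p,R[:,0])
O=np.array([566.9,112.]);a=np.radians(13.5);Y=np.array([-np.sin(a),np.cos(a)]);X=np.array([Y[1],-Y[0]])
for n,c in(('w',w),('t',t),('s',s)):
    P=depthpt(c,np.stack(np.meshgrid(np.arange(640),np.arange(400)),-1).reshape(-1,2)).reshape(400,640,3)
    L=(P[...,:2]*1000-O)
    near=(abs(L@X)<45)&(L@Y>-160)&(L@Y<60)
    for nm,lo,hi in(('bar',.009,.016),('strap',.036,.044),('kn',.105,.116)):
        m=((P[...,2]>lo)&(P[...,2]<hi)&near).astype(np.uint8)
        for k in cv2.findContours(m,0,1)[0]:
            if cv2.contourArea(k)>60:
                q=P[k[:,0,1],k[:,0,0]];r=cv2.minAreaRect((q[:,:2]*1000).astype(np.float32));l=q[:,:2]*1000-O
                print(n,nm,np.round(q[:,2].mean(),4),[np.round(v,1) for v in r],'local y',(l@Y).min().round(1),(l@Y).max().round(1),'x',(l@X).min().round(1),(l@X).max().round(1))
E
```

```text
t: 8.27
eef_pos: [0.6029, -0.0349, 0.2067]
tool_rot: [0.002, 0.619, 0.785, 0.001]
contact_force: [0.4, -0.3, -0.9]
gripper_width: 1.002
grasp_force: 0.0
[ 0.60064843 -0.03177091  0.20291118] [-0.23750457  0.97138581  0.00108828]
w bar 0.0107 [array([588.8,  16.8]), array([29.3, 86.3]), np.float64(14.1)] local y -140.8 -54.5 x -15.7 14.1
w bar 0.0128 [array([600. , 137.5]), array([14. , 14.1]), np.float64(61.7)] local y 9.5 24.0 x 30.8 44.8
w bar 0.0121 [array([524.2, 121. ]), array([12.5, 18.3]), np.float64(32.5)] local y 10.0 28.6 x -44.6 -31.3
w strap 0.0381 [array([574.3,  80.6]), array([43.9, 48.2]), np.float64(13.3)] local y -56.3 -8.1 x -22.0 21.9
w kn 0.1068 [array([559.9, 103.4]), array([32.4,  6.1]), np.float64(14.0)] local y -9.9 -3.6 x -25.0 7.4
t strap 0.0402 [array([575.5,  77.9]), array([46.1, 41.9]), np.float64(10.4)] local y -57.3 -13.1 x -21.8 22.6
t kn 0.1085 [array([567.3, 112.2]), array([50.3, 13.8]), np.float64(25.2)] local y -10.9 10.3 x -24.2 26.2
s bar 0.0119 [array([556.4, 132.6]), array([90.5, 60.3]), np.float64(49.6)] local y -28.6 36.4 x -45.0 44.7
s bar 0.0123 [array([592.1,   4.8]), array([31. , 67.9]), np.float64(14.0)] local y -144.0 -76.2 x -16.3 14.9
s strap 0.0402 [array([569.3, 104.1]), array([45.4, 98.3]), np.float64(13.1)] local y -57.3 41.0 x -22.3 23.3
s kn 0.1086 [array([566.6, 112.8]), array([50.9, 17. ]), np.float64(25.2)] local y -11.1 12.8 x -25.3 24.7
```

View pics/wrist3.png

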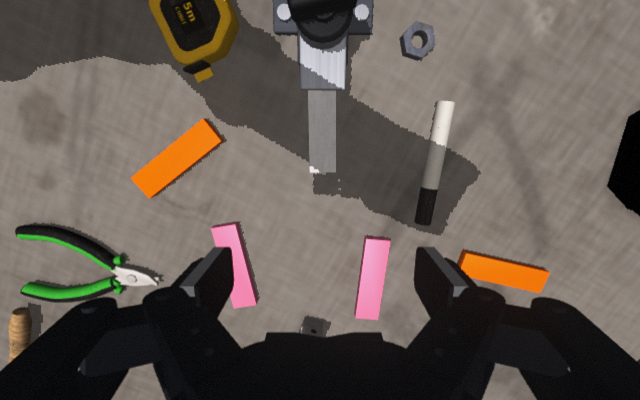

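The bar end is under the strap. Its far end is at clamp y ≈ -142, where home is -143, and it is square. Now over the knob, centred at (567,112) with wings at 25°.

```bash
python3 -m jog '[[3,0.15,0,-0.12],[6,0.15,0,-0.24],[9,0.15,0,-0.36],[12,0.15,0,-0.48],[14,0.15,0,-0.6],[14.8,0.15,0,-0.72],[14.8,0.15,0,-0.84],[14.8,0.15,0,-0.96],[14.8,0.15,0,-1.08],[14.8,0.15,0,-1.2],[14.8,0.15,0,-1.32],[14.8,0.15,0,-1.44],[14.8,0.15,0,-1.56],[14.8,0.15,0,-1.68],[14.8,0.15,0,-1.77],[14.8,0.15,0,-1.77],[14.8,0.15,0,-1.77],[14.8,0.15,0,-1.77]]'
python3 - <<'E'
from h import *
w=shot('wrist','wrist4')
p,R=tool();print(p,R[:,0],R[:,1],np.round(bot.get_obs()['q'],2))
P=depthpt(w,np.stack(np.meshgrid(np.arange(640),np.arange(400)),-1).reshape(-1,2)).reshape(400,640,3)
m=((P[...,2]>.103)&(P[...,2]<.117)&(np.hypot(P[...,0]-.567,P[...,1]-.112)<.04)).astype(np.uint8)
k=max(cv2.findContours(m,0,1)[0],key=cv2.contourArea);q=P[k[:,0,1],k[:,0,0]];r=cv2.minAreaRect((q[:,:2]*1000).astype(np.float32))
print(r,np.median(P[m>0][:,2]),cv2.minAreaRect(k));d=np.r_[np.array(r[0])/1000-p[:2],0]
print('tool delta cm',100*R.T@d)
E
```

```text
t: 9.92
eef_pos: [0.5674, 0.1117, 0.2034]
tool_rot: [-0.001, -0.216, 0.976, 0.0]
contact_force: [0.7, -0.5, 0.5]
gripper_width: 1.0
grasp_force: 0.0
[0.56762144 0.11166468 0.20364998] [-0.90627283 -0.42269163  0.00116262] [-4.22691637e-01  9.06273534e-01  2.47786871e-04] [-0.47  0.35  0.22  1.83 -0.09  0.97  1.79]
((566.41162109375, 113.2680435180664), (52.41136169433594, 13.970327377319336), 25.514583587646484) 0.1081594682731224 ((325.5, 202.5), (61.0, 17.0), 90.0)
tool delta cm [4.18696038e-02 1.96446152e-01 9.73553528e-05]
```

View pics/wrist4.png

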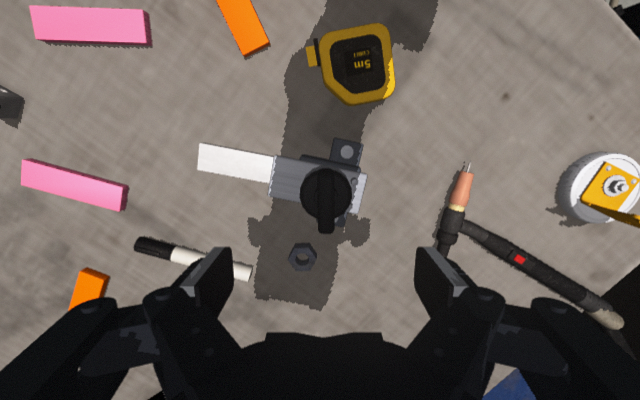

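The picture shows the wings upright at (326,205), between the fingers. Joint 7 is at 1.79 and rises when turning anticlockwise, so I take the half-turned grasp for full range, then descend.

```bash
python3 -m jog '[[0.05,0.1,0,0.12],[0.05,0.1,0,0.24],[0.05,0.1,0,0.36],[0.05,0.1,0,0.48],[0.05,0.1,0,0.6],[0.05,0.1,0,0.72],[0.05,0.1,0,0.84],[0.05,0.1,0,0.96],[0.05,0.1,0,1.08],[0.05,0.1,0,1.2],[0.05,0.1,0,1.32],[0.05,0.1,0,1.44],[0.05,0.1,0,1.56],[0.05,0.1,0,1.68],[0.05,0.1,0,1.8],[0.05,0.1,0,1.92],[0.05,0.1,0,2.04],[0.05,0.1,0,2.16],[0.05,0.1,0,2.28],[0.05,0.1,0,2.4]]'
python3 -m jog '[[0,0,0,0.12],[0,0,0,0.24],[0,0,0,0.36],[0,0,0,0.48],[0,0,0,0.6],[0,0,0,0.72],[0,0,0,0.74],[0,0,0,0.74],[0,0,0,0.74]]'
python3 -c "
from h import *
p,R=tool();print(p,R[:,0],R[:,1],np.round(bot.get_obs()['q'],2));print('tool delta cm',100*R.T@np.array([.5668-p[0],.1125-p[1],.082-p[2]]), np.degrees(np.arctan2(R[1,0],R[0,0])))"
```

```text
t: 11.63
eef_pos: [0.567, 0.1125, 0.2042]
tool_rot: [-0.0, 0.833, 0.553, -0.0]
contact_force: [0.5, 0.1, 0.6]
gripper_width: 0.998
grasp_force: 0.0
t: 12.38
eef_pos: [0.5671, 0.1124, 0.2042]
tool_rot: [0.0, 0.976, 0.22, -0.0]
contact_force: [-0.0, 0.7, -0.2]
gripper_width: 1.0
grasp_force: 0.0
[0.56711248 0.11235024 0.20421649] [ 9.03569978e-01  4.28440522e-01 -1.14321562e-04] [ 4.28440536e-01 -9.03569965e-01  1.58888394e-04] [-0.99  0.49  0.94  1.86 -0.46  1.02 -0.99]
tool delta cm [-0.02042076 -0.02886185 12.22164746] 25.36863258217639
```

```bash
python3 -m jog '[[0,0,4,0],[0,0,8,0],[0,0,10,0],[0,0,11,0],[0,0,11.7,0],[0,0,12,0],[0,0,12,0],[0,0,12,0]]'
python3 -m jog '[[0,0,0,0],[0,0,0,0],[0,0,0,0],[0,0,0,0],[0,0,0,0],[0,0,0,0],[0,0,0,0],[0,0,0,0],[0,0,0,0],[0,0,0,0],[0,0,0,0],[0,0,0,0]]' 1 25
python3 -c "
from h import *
o=bot.get_obs();p,R=tool();print(p,o['torque'],o['contact_force'])"
```

```text
t: 13.05
eef_pos: [0.5682, 0.1122, 0.0855]
tool_rot: [-0.0, 0.976, 0.218, 0.001]
contact_force: [0.5, -0.9, 0.5]
gripper_width: 0.999
grasp_force: 0.0
t: 14.05
eef_pos: [0.5672, 0.1122, 0.0843]
tool_rot: [-0.0, 0.976, 0.218, 0.0]
contact_force: [-1.5, 0.9, 3.5]
gripper_width: 0.157
grasp_force: 29.4
[0.56720272 0.11222409 0.08434726] [0.25067907 0.13115924 0.00222059] [-1.50729188  0.89552059  3.53372105]
```

```bash
cat > s.py <<'E'
from h import *
o=bot.get_obs();p,R=tool();print('z %.1f yaw %.1f F %s Tz %.3f q7 %.2f'%(p[2]*1e3,np.degrees(np.arctan2(R[1,0],R[0,0])),np.round(o['contact_force'],1),o['torque'][2],o['q'][6]))
E
python3 -m jog '[[0,0,0.05,0],[0,0,0.05,0],[0,0,0.05,0]]'; python3 s.py;python3 -m jog '[[0,0,0.05,0],[0,0,0.05,0],[0,0,0.05,0]]'; python3 s.py
```

```text
t: 14.3
eef_pos: [0.5673, 0.1123, 0.0842]
tool_rot: [-0.0, 0.976, 0.218, 0.0]
contact_force: [-1.6, 1.3, 6.8]
gripper_width: 0.161
grasp_force: 30.0
z 84.2 yaw 25.2 F [-1.6  1.3  6.8] Tz 0.015 q7 -0.87
t: 14.55
eef_pos: [0.5673, 0.1122, 0.0841]
tool_rot: [-0.0, 0.976, 0.218, 0.0]
contact_force: [-3.5, 2.1, 10.9]
gripper_width: 0.157
grasp_force: 30.7
z 84.1 yaw 25.2 F [-3.5  2.1 10.9] Tz -0.030 q7 -0.87
```

```bash
python3 -m jog '[[0,0,-0.05,-0.04],[0,0,-0.05,-0.08],[0,0,-0.05,-0.08]]' >/dev/null; python3 s.py;python3 -m jog '[[0,0,0,-0.04],[0,0,0,-0.08],[0,0,0,-0.08]]'>/dev/null; python3 s.py
```

```text
z 84.2 yaw 29.9 F [-1.2  0.   6.2] Tz 0.036 q7 -0.81
z 84.3 yaw 34.4 F [-1.1  0.9  5.4] Tz 0.033 q7 -0.74
```

```bash
python3 -m jog '[[0,0,0,-0.04],[0,0,0,-0.08],[0,0,0,-0.08]]' >/dev/null; python3 s.py;python3 -m jog '[[0,0,0,-0.04],[0,0,0,-0.08],[0,0,0,-0.08]]'>/dev/null; python3 s.py
```

```text
z 84.2 yaw 39.0 F [-0.9 -0.   5.3] Tz 0.079 q7 -0.68
z 84.1 yaw 43.5 F [-0.2 -0.7  5.4] Tz 0.040 q7 -0.62
```

```bash
python3 -m jog '[[0,0,0,-0.04],[0,0,0,-0.08],[0,0,0,-0.08]]' >/dev/null; python3 s.py
```

```text
z 83.9 yaw 48.1 F [ 0.2 -0.1  3. ] Tz 0.062 q7 -0.55
```

```bash
python3 -m jog '[[0,0,0.05,0],[0,0,0.05,0],[0,0,0.05,0]]' >/dev/null; python3 s.py
```

```text
z 83.7 yaw 47.9 F [-0.6 -0.8  7.1] Tz 0.100 q7 -0.55
```

Not dropped yet, so I keep turning back with light pressure.

```bash
python3 -m jog '[[0,0,0,-0.04],[0,0,0,-0.08],[0,0,0,-0.08]]' >/dev/null; python3 s.py;python3 -m jog '[[0,0,0,-0.04],[0,0,0,-0.08],[0,0,0,-0.08]]'>/dev/null; python3 s.py
```

```text
z 82.8 yaw 52.7 F [ 0.4  0.7 -0.3] Tz 0.017 q7 -0.49
z 82.6 yaw 57.2 F [ 0.2  0.  -2.2] Tz 0.027 q7 -0.43
```

The support force vanished at yaw ≈ 52°, so the start is found. I follow it down.

```bash
python3 -m jog '[[0,0,0.1,0],[0,0,0.2,0],[0,0,0.2,0],[0,0,0.2,0]]' >/dev/null; python3 s.py; python3 -m jog '[[0,0,0.05,0],[0,0,0.1,0],[0,0,0.1,0]]' >/dev/null; python3 s.py
```

```text
z 81.0 yaw 57.2 F [-0.  -0.7 -1.9] Tz 0.023 q7 -0.42
z 80.2 yaw 57.3 F [ 1.2  0.3 -1.6] Tz 0.070 q7 -0.42
```

```bash
python3 -m jog '[[0,0,0.05,0],[0,0,0.1,0],[0,0,0.1,0]]' >/dev/null; python3 s.py; python3 -m jog '[[0,0,0.05,0],[0,0,0.1,0],[0,0,0.1,0]]' >/dev/null; python3 s.py
```

```text
z 79.2 yaw 57.3 F [ 0.6  0.2 -1.6] Tz -0.030 q7 -0.42
z 78.2 yaw 57.3 F [ 0.5  0.4 -1.3] Tz -0.034 q7 -0.42
```

```bash
python3 -m jog '[[0,0,0.05,0],[0,0,0.1,0],[0,0,0.1,0]]' >/dev/null; python3 s.py
```

```text
z 77.5 yaw 57.3 F [0.2 0.  1.5] Tz -0.062 q7 -0.42
```

```bash
python3 -m jog '[[0,0,0.05,0],[0,0,0.05,0],[0,0,0.05,0]]' >/dev/null; python3 s.py
cat > k.py <<'E'
from h import *
s=shot('scene','scene_k')
P=depthpt(s,np.stack(np.meshgrid(np.arange(640),np.arange(400)),-1).reshape(-1,2)).reshape(400,640,3)
L=P[...,:2]-[.567,.1122];r=np.hypot(L[...,0],L[...,1])
# cap top (annulus outside wings, near 30 mm above origin), strap top
a=np.radians(13.5);Y=np.array([-np.sin(a),np.cos(a)]);
for lo,hi in((.062,.085),(.03,.045)):
    m=(P[...,2]>lo)&(P[...,2]<hi)&(r<.024 if lo>.05 else (r<.06)&(r>.026)&(abs(L@np.array([Y[1],-Y[0]]))<.02))
    print(lo,m.sum(),np.percentile(P[m][:,2],[10,50,90]).round(4) if m.any() else '')
E
python3 k.py
```

```text
z 77.0 yaw 57.3 F [-0.1  0.2  3. ] Tz -0.062 q7 -0.42
0.062 273 [0.0655 0.07   0.0805]
0.03 255 [0.0378 0.0407 0.0425]
```

The knob has dropped: its cap top is at 70 mm, so its origin is at about 40 mm. Now forwards.

```bash
python3 -m jog '[[0,0,0,0.04],[0,0,0,0.09],[0,0,0,0.09]]' >/dev/null; python3 s.py;python3 -m jog '[[0,0,0,0.04],[0,0,0,0.09],[0,0,0,0.09]]'>/dev/null; python3 s.py;python3 -m jog '[[0,0,0,0.04],[0,0,0,0.09],[0,0,0,0.09]]'>/dev/null; python3 s.py
```

```text
z 77.1 yaw 52.0 F [-0.5 -0.2  3. ] Tz 0.017 q7 -0.49
z 77.0 yaw 46.9 F [ 0.8 -0.4  3.1] Tz 0.044 q7 -0.56
z 76.9 yaw 41.8 F [ 0.3 -0.2  1.8] Tz 0.009 q7 -0.63
```

```bash
python3 -m jog '[[0,0,0.01,0.04],[0,0,0.02,0.09],[0,0,0.02,0.09]]' >/dev/null; python3 s.py;python3 -m jog '[[0,0,0.01,0.04],[0,0,0.02,0.09],[0,0,0.02,0.09]]'>/dev/null; python3 s.py
```

```text
z 76.7 yaw 36.7 F [-0.3 -0.8  3.2] Tz 0.036 q7 -0.70
z 76.4 yaw 31.6 F [-0.  -0.6  2.3] Tz 0.023 q7 -0.77
```

```bash
python3 -m jog '[[0,0,0.01,0.04],[0,0,0.02,0.09],[0,0,0.02,0.09]]' >/dev/null; python3 s.py;python3 -m jog '[[0,0,0.01,0.04],[0,0,0.02,0.09],[0,0,0.02,0.09]]'>/dev/null; python3 s.py
```

```text
z 76.2 yaw 26.5 F [ 0.4 -0.2  3.1] Tz -0.005 q7 -0.84
z 76.1 yaw 21.3 F [ 0.2 -0.3  3.4] Tz -0.040 q7 -0.92
```

```bash
python3 -m jog '[[0,0,0.01,0.04],[0,0,0.02,0.09],[0,0,0.02,0.09]]' >/dev/null; python3 s.py;python3 -m jog '[[0,0,0.01,0.04],[0,0,0.02,0.09],[0,0,0.02,0.09]]'>/dev/null; python3 s.py;python3 k.py
```

```text
z 76.0 yaw 16.2 F [ 0.1 -0.3  4.7] Tz 0.009 q7 -0.99
z 75.8 yaw 11.0 F [-0.4 -0.   6.5] Tz -0.019 q7 -1.06
0.062 262 [0.0658 0.0692 0.079 ]
0.03 287 [0.0372 0.0397 0.0416]
```

```bash
python3 -m jog '[[0,0,0,0.04],[0,0,0,0.09],[0,0,0,0.09]]' >/dev/null; python3 s.py;python3 -m jog '[[0,0,0.01,0.04],[0,0,0.01,0.09],[0,0,0.01,0.09]]'>/dev/null; python3 s.py
```

```text
z 75.6 yaw 5.9 F [-0.3  1.1  5.3] Tz -0.034 q7 -1.13
z 75.4 yaw 0.7 F [0.5 1.7 3.9] Tz -0.038 q7 -1.20
```

```bash
python3 -m jog '[[0,0,0.01,0.04],[0,0,0.01,0.09],[0,0,0.01,0.09]]' >/dev/null; python3 s.py;python3 -m jog '[[0,0,0.01,0.04],[0,0,0.01,0.09],[0,0,0.01,0.09]]'>/dev/null; python3 s.py
```

```text
z 75.2 yaw -4.4 F [-0.4  2.2  3.2] Tz -0.102 q7 -1.27
z 75.0 yaw -9.6 F [-1.4  2.   2.6] Tz -0.156 q7 -1.35
```

```bash
python3 -m jog '[[0,0,0.01,0.04],[0,0,0.01,0.08],[0,0,0.01,0.08]]' >/dev/null; python3 s.py
```

```text
z 74.9 yaw -14.2 F [-0.3  1.8  1.9] Tz -0.101 q7 -1.41
```

```bash
python3 -m jog '[[0,0,0.01,0.03],[0,0,0.01,0.06],[0,0,0.01,0.06]]' >/dev/null; python3 s.py
```

```text
z 74.7 yaw -17.8 F [-0.7  3.   1.4] Tz 0.070 q7 -1.46
```

```bash
python3 -m jog '[[0,0,0.01,0.03],[0,0,0.01,0.06],[0,0,0.01,0.06]]' >/dev/null; python3 s.py; python3 k.py; python3 s.py
```

```text
z 74.6 yaw -21.3 F [-1.2  4.6 -0.3] Tz 0.066 q7 -1.51
0.062 219 [0.0647 0.0675 0.0789]
0.03 298 [0.0354 0.0383 0.0405]
z 74.6 yaw -21.2 F [-1.7  5.3 -0.5] Tz 0.042 q7 -1.51
```

```bash
python3 -m jog '[[0,-0.05,0.01,0.03],[0,-0.05,0.02,0.06],[0,-0.05,0.02,0.06]]' >/dev/null; python3 s.py
```

```text
z 74.5 yaw -24.7 F [-3.1  4.6  0.1] Tz 0.266 q7 -1.56
```

```bash
python3 -m jog '[[0,0,0.01,0.03],[0,0,0.02,0.05],[0,0,0.02,0.05]]' >/dev/null; python3 s.py
```

```text
z 74.5 yaw -27.5 F [-2.8  4.1  2.7] Tz 0.780 q7 -1.60
```

The stop is felt and the torque went slightly past the window. I ease back to about 0.3 N m at once.

```bash
python3 -m jog '[[0,0,0,-0.04],[0,0,0,-0.04]]' >/dev/null; python3 s.py
```

```text
z 74.5 yaw -25.1 F [-2.2  5.8  0.4] Tz 0.269 q7 -1.56
```

Torque is back to 0.27 N m at the stop. I let go and rise.

```bash
python3 -m jog '[[0,0,0,0],[0,0,0,0],[0,0,0,0],[0,0,0,0],[0,0,0,0],[0,0,0,0],[0,0,0,0],[0,0,-1,0],[0,0,-3,0],[0,0,-7,0],[0,0,-11,0],[0,0,-14,0],[0,0,-14,0],[0,0,-14,0],[0,0,-14,0]]' -1; python3 k.py
python3 - <<'E'
from h import *
w=shot('wrist','wrist5');t=shot('top','top5')
P=depthpt(w,np.stack(np.meshgrid(np.arange(640),np.arange(400)),-1).reshape(-1,2)).reshape(400,640,3)
O=np.array([566.9,112.]);a=np.radians(13.5);Y=np.array([-np.sin(a),np.cos(a)]);X=np.array([Y[1],-Y[0]]);L=P[...,:2]*1000-O
for nm,lo,hi,nr in(('kn',.094,.106,(abs(L@X)<35)&(abs(L@Y)<35)),('strap',.032,.043,(abs(L@X)<30)&(abs(L@Y)<70)),('bar',.009,.016,(abs(L@X)<25)&(L@Y<-50)&(L@Y>-160))):
    m=((P[...,2]>lo)&(P[...,2]<hi)&nr).astype(np.uint8);k=max(cv2.findContours(m,0,1)[0],key=cv2.contourArea);q=P[k[:,0,1],k[:,0,0]]
    print(nm,np.median(P[m>0][:,2]).round(4),cv2.minAreaRect((q[:,:2]*1000).astype(np.float32)),'y',(q[:,:2]*1000-O).dot(Y).min(),'x',(q[:,:2]*1000-O).dot(X).mean())
E
```

```text
t: 24.2
eef_pos: [0.5669, 0.1128, 0.2145]
tool_rot: [-0.0, 0.976, -0.218, -0.0]
contact_force: [-0.9, -0.1, -0.2]
gripper_width: 0.998
grasp_force: 0.0
0.062 292 [0.0652 0.0679 0.0786]
0.03 354 [0.036  0.0383 0.0402]
kn 0.0983 ((567.322265625, 113.00670623779297), (13.454771041870117, 51.75676727294922), 65.09693908691406) y -18.6822434379279 x 0.8933312258333538
strap 0.0359 ((574.914794921875, 81.08589172363281), (44.64426040649414, 50.18760681152344), 12.86266040802002) y -56.934109827064056 x 2.7705802406573707
bar 0.011 ((589.9987182617188, 14.556343078613281), (30.3818416595459, 83.94084167480469), 13.9345703125) y -142.03728599236482 x 0.056534677893239405
```

View pics/wrist5.png

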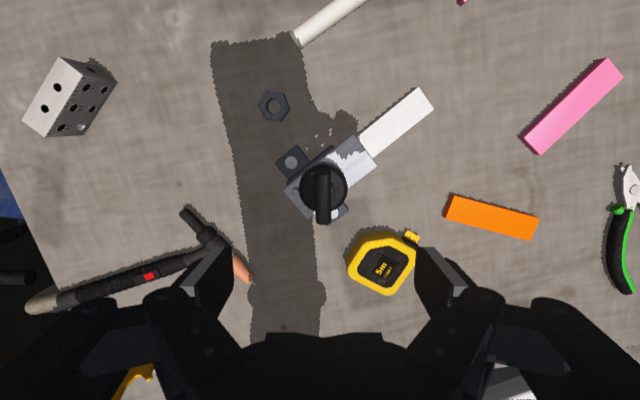

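The wings at (324,190) stayed at the tightened angle (-25°). The knob origin is at about 37 mm, the strap is down about 2.3 mm, and the bar is home and square. Handing in.

```bash
python3 -c "
from station import bot
print(bot.hand_in())"
```

```text
the job is handed in; nothing more can be done
None
```

The job is handed in with no verdict returned: the bar is home, square and clamped, the knob is in its thread at the stop and everything is let go, but torque briefly hit 0.78 N m at the stop (over the 0.5 N m limit) before I eased it to 0.27 N m.

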